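# Queue the sample cans by height for the balance

## Robot

A 6-joint arm with a two-finger parallel gripper is mounted at the origin on the work surface. World frame = base frame: x ahead of the robot, y to its left, z up, the work surface at z = 0. Lengths are in mm, angles in rad, forces in N, time in s.
With the tool pointing down it reaches from about 350 to 975 mm from the base axis. Payload 7.1 kg.
Tool frame: the origin (TCP) lies midway between the tips of the shut fingers; the grasp point (between the pads) lies 19 mm behind it (ctrl.hold_point_z is the distance from the TCP to the grasp point, in mm); x points along the fingers, y is the direction in which the jaws open and shut, and the axes are right-handed (so a half turn about x gives the same grasp; the last joint's range is limited). The gripper opens to 88 mm and grips with 3 to 60 N. Pads are 20 mm wide; open, the fingers measure 115 mm over their backs; the gripper's body (75 mm by 178 mm) begins 61 mm behind the grasp point.
Start: joints at [1.23, 0.423, 1.63, -0, 1.089, -0.019], TCP at [197.64, 592.911, 222.675] pointing down, gripper open.
Joint ranges: [-3, 3], [-0.9, 2.11], [0.09, 2.58], [-1.31, 4.45], [0.11, 2.69], [-2.54, 2.54]. Speed limits (rad/s): [2.39, 2.39, 3.01, 3.14, 3.14, 3.14].

## Interface

Orientations are given as a rotation vector (axis times angle).
In Python, from workcell import ctrl, get_image, calibration gives the robot as it stands.
- The arm moves only by the tool move_arm, never from a script. Its argument "rows" is a list of rows, each a list of 5 numbers: the shift along the world's x, y, z in mm, then the turn about the world's z in rad, then the closure, from -1 (fully open) to 1 (shut). In form: [[tx, ty, tz, roll, jaw], ...]. A call has 1 to 12 rows; each row is the pose to reach, as a shift and turn from the pose measured when the call began; what a row does not reach only later rows make up. A row lasts 1/8 s, in which the tool goes at most 62.5 mm and 10.7 degrees, less where a joint would pass 70% of its speed; a pose out of reach is approached as far as the arm can. A call with a gripper value outside its range is refused whole. The fingers move at their own pace and stop on an object; the grip force is fixed at half the most. Time passes only in rows, so rows that repeat a pose let the fingers close. It gives the time, the measured TCP pose, the force and the opening at its end, in the units of the state.
- ctrl.get_obs(): the state, without advancing time (a new reading comes with each control period).
- get_image(name): name is "scene" or "top"; returns the picture (384x512x3 uint8, blue, green, red); there is no depth.
- calibration(name): a dict with "fx", "fy", "cx", "cy" (pixels), "view" (4x4, takes a point from world to camera coordinates). Camera axes: x right, y up, looking along -z (the intrinsics and any distortion apply to the point x, -y, -z); pixel columns grow to the right and rows downward; lengths in mm; the calibration is good to about 2 mm. A picture is of the moment at which its call begins. calibration takes no time and is no camera call.
- ctrl.close_job(): hands the job in, once; it reports no verdict.
The state is a dict: "t": time; "qpos": joint angles; "qvel": joint speeds; "joint_torque": joint torques, N m; "ee_pos": TCP position; "orientation": TCP orientation; "ft_force": force on the tool from outside, world axes, zero at the start; "moment": the same for the moment, N m; "width": finger opening in mm.
Only numpy, scipy, OpenCV 4.12 (cv2) and the standard library are available. Lean on these libraries where they do the work, as an engineer would, in place of code of your own. Each camera call takes 0.05 s, during which the arm holds its last target.

## Task

Stand the four green sample cans in the nests of the sample rack in order of height, ready for weighing: the shortest in the nest next to the balance, the tallest at the far end, each upright and fully down in its nest. Never knock a can over, don't touch the balance, and leave the glass beaker where it stands.

Things in the scene. Friction and masses are not known exactly. Their poses are not given: they have to be found in the camera images.
- can_a_center (a point): the shortest can: a sealed full drink can, plain green wall with bare aluminium end and pull tab, 53 mm diameter, 90 mm tall, about 165 g. The point is its centre, half-way up (45 mm above its base); z points up out of its lid. Wall straight from 9 mm above the base to 14 mm below the top, tapering at both ends (foot 42 mm across, lid 49 mm).
- can_b_center (a point): the second shortest can: a sealed full drink can, plain green wall with bare aluminium end and pull tab, 53 mm diameter, 112 mm tall, about 215 g. The point is its centre, half-way up (56 mm above its base); z points up out of its lid. Wall straight from 9 mm above the base to 14 mm below the top, tapering at both ends (foot 42 mm across, lid 49 mm).
- can_c_center (a point): the second tallest can: a sealed full drink can, plain green wall with bare aluminium end and pull tab, 53 mm diameter, 134 mm tall, about 265 g. The point is its centre, half-way up (67 mm above its base); z points up out of its lid. Wall straight from 9 mm above the base to 14 mm below the top, tapering at both ends (foot 42 mm across, lid 49 mm).
- can_d_center (a point): the tallest can: a sealed full drink can, plain green wall with bare aluminium end and pull tab, 58 mm diameter, 157 mm tall, about 375 g. The point is its centre, half-way up (78.5 mm above its base); z points up out of its lid. Wall straight from 9 mm above the base to 14 mm below the top, tapering at both ends (foot 47 mm across, lid 54 mm).
- nest_1_floor (a point): round nest at the left end (+y) of the sample rack. The rack is a straight aluminium channel 104 x 400 mm, side lips 22 mm high, with four white plastic inserts in one row, 90 mm from centre to centre. Each nest is a flat-bottomed recess 74 mm across and 8 mm deep, its rim 20 mm above the bench. The point is the centre of the nest's floor, 12 mm above the bench; y points along the row to the left end, z up. Fixed.
- nest_2_floor (a point): round nest at the second from the left (+y) end of the sample rack. The rack is a straight aluminium channel 104 x 400 mm, side lips 22 mm high, with four white plastic inserts in one row, 90 mm from centre to centre. Each nest is a flat-bottomed recess 74 mm across and 8 mm deep, its rim 20 mm above the bench. The point is the centre of the nest's floor, 12 mm above the bench; y points along the row to the left end, z up. Fixed.
- nest_3_floor (a point): round nest at the third from the left (+y) end of the sample rack. The rack is a straight aluminium channel 104 x 400 mm, side lips 22 mm high, with four white plastic inserts in one row, 90 mm from centre to centre. Each nest is a flat-bottomed recess 74 mm across and 8 mm deep, its rim 20 mm above the bench. The point is the centre of the nest's floor, 12 mm above the bench; y points along the row to the left end, z up. Fixed.
- nest_4_floor (a point): round nest at the right end (-y) of the sample rack. The rack is a straight aluminium channel 104 x 400 mm, side lips 22 mm high, with four white plastic inserts in one row, 90 mm from centre to centre. Each nest is a flat-bottomed recess 74 mm across and 8 mm deep, its rim 20 mm above the bench. The point is the centre of the nest's floor, 12 mm above the bench; y points along the row to the left end, z up. Fixed.
- balance: laboratory balance on the bench off one end of the rack, to the left or the right: 250 (x) x 190 (y) mm, white and grey with a square steel pan 72 mm above the bench and a dark display panel in front (-x). Origin at the centre of its underside. Fixed. A low steel drip tray, 240 x 190 x 30 mm, stands off the other end.
- beaker: empty clear glass beaker standing in the same row as the cans, straight-sided, 68 mm body, 71 mm rim, 92 mm tall, 120 g. Origin at the centre of its underside. Loose.

How it is judged (in metres and radians):
At the end, for the whole second after the job is handed in: Counting the nests from the balance's end of the rack, they hold the 90, 112, 134 and 157 mm cans in that order: each can's axis within 14 mm of its nest's centre, its base on the nest's floor (height within 4 mm), upright within 0.08 rad, and at rest (((world y of balance above 0 m and horizontal distance between can_a_center and nest_1_floor below 0.014 m and horizontal distance between can_b_center and nest_2_floor below 0.014 m and horizontal distance between can_c_center and nest_3_floor below 0.014 m and horizontal distance between can_d_center and nest_4_floor below 0.014 m) or (world y of balance below 0 m and horizontal distance between can_d_center and nest_1_floor below 0.014 m and horizontal distance between can_c_center and nest_2_floor below 0.014 m and horizontal distance between can_b_center and nest_3_floor below 0.014 m and horizontal distance between can_a_center and nest_4_floor below 0.014 m)) and height (world z) of can_a_center between 0.053 and 0.061 m and angle between each of can_a_center, can_b_center, can_c_center, can_d_center's own z axis and vertical below 0.08 rad and linear speed of each of can_a, can_b, can_c, can_d below 0.02 m/s and height (world z) of can_b_center between 0.064 and 0.072 m and height (world z) of can_c_center between 0.075 and 0.083 m and height (world z) of can_d_center between 0.0865 and 0.0945 m); the robot touches nothing.
It fails at once if a can was knocked over (tilted past 0.6 rad) (angle between any of can_a_center, can_b_center, can_c_center, can_d_center's own z axis and vertical above 0.6 rad).
It fails at once if the balance was touched (more than 1 N) (contact force between balance and anything else above 1 N).
It fails at once if the beaker was shifted by more than 15 mm or tipped (distance of beaker from where it was at the start of the episode above 0.015 m or angle between beaker's own z axis and vertical above 0.3 rad).
It also fails if it takes over 112 s, if anything falls off the work surface, if the arm or the gripper's body presses on something with over 40 N, if the wrist force passes 120 N, or if a joint passes its speed limit or range.

## Working session

There is one attempt and no reset: what is moved stays moved. The work goes in short steps, Python scripts to look and compute and a tool call to move; the robot and the scene stay as the last step left them, time stands still between calls to the robot, and variables do not carry over. Pictures are saved under pics/ and viewed, and the job is handed in when it is done.

Besides the shell and the picture viewer there is one more tool, called after ">>>" as name(argument=value, ...), one argument or row to a line, values as JSON. move_arm: Moves the arm, as the interface text tells. Its arguments: {"type":"object","properties":{"rows":{"type":"array"}},"required":["rows"]}

```bash
mkdir -p pics
python3 - <<'E'
from workcell import ctrl,get_image,calibration
import cv2
for n in("scene","top"):
    cv2.imwrite(f"pics/{n}0.png",get_image(n)); c=calibration(n); print(n,c)
print(ctrl.get_obs())
E
```

```text
scene {'fx': 348.0340591344068, 'fy': 348.0340591344068, 'cx': 261.085398416422, 'cy': 198.10248619126543, 'view': array([[ 6.78762580e-01,  7.34289421e-01,  1.00202343e-02,
        -3.93079113e+02],
       [-3.93604088e-01,  3.52252670e-01,  8.49113584e-01,
         1.62156991e+02],
       [ 6.19965468e-01, -5.80290533e-01,  5.28115249e-01,
        -1.51116523e+03],
       [ 0.00000000e+00,  0.00000000e+00,  0.00000000e+00,
         1.00000000e+00]])}
top {'fx': 374.5966949738389, 'fy': 374.5966949738389, 'cx': 251.4980987841496, 'cy': 178.6481411479801, 'view': array([[ 2.06856960e-02, -9.99533230e-01,  2.24816370e-02,
        -1.18407229e+01],
       [ 9.97949380e-01,  2.20048467e-02,  6.01067442e-02,
        -5.61598449e+02],
       [-6.05733931e-02,  2.11921859e-02,  9.97938753e-01,
        -1.26465073e+03],
       [ 0.00000000e+00,  0.00000000e+00,  0.00000000e+00,
         1.00000000e+00]])}
{'t': 0.1, 'qpos': array([ 1.22997379e+00,  4.23797418e-01,  1.63057127e+00,  2.05851874e-05,
        1.08860503e+00, -1.89974196e-02]), 'qvel': array([-0.00278874, -0.00253442, -0.00145345,  0.00127579, -0.0010719 ,
        0.00073496]), 'joint_torque': array([ 3.45466551e-04, -5.45616567e+01, -2.74325949e+01,  6.46195351e-02,
        1.89037743e-02, -5.28168016e-05]), 'ee_pos': array([197.49297779, 592.46513565, 221.97545008]), 'orientation': array([ 0.25151186,  1.55626486, -0.25364872]), 'ft_force': array([-0.07917153,  0.78869698,  0.11934884]), 'moment': array([-0.02450458,  0.00191733,  0.00935356]), 'width': 87.91064682181216}
```

View pics/scene0.png

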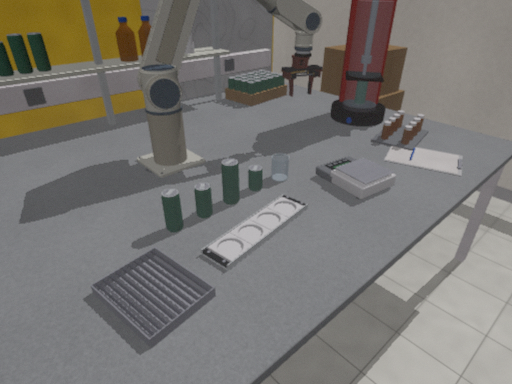

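View pics/top0.png

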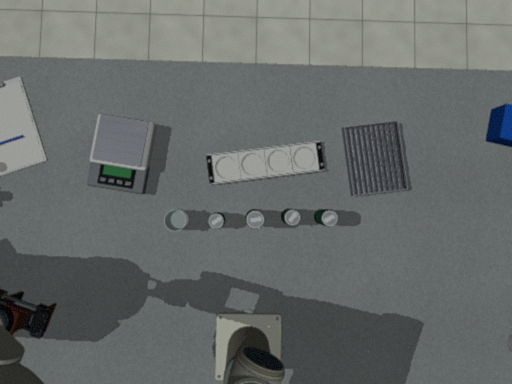

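Scene: cans at about (172,210), (203,200), (231,181), (255,178), and the beaker at (280,167). Top: the balance is on the left (+y), so nest 1 takes the shortest can. The lids are near (217,221), (255,219), (292,217) and (328,217). Next I measure them.

```bash
cat > h.py <<'E'
import numpy as np,cv2
from workcell import ctrl,get_image,calibration
def ray(n,u,v):
    c=calibration(n);V=c['view'];R=V[:3,:3];t=V[:3,3]
    d=R.T@np.array([(u-c['cx'])/c['fx'],-(v-c['cy'])/c['fy'],-1]);return -R.T@t,d
def onz(n,u,v,z):
    o,d=ray(n,u,v);return o+d*(z-o[2])/d[2]
def proj(n,p):
    c=calibration(n);V=c['view'];q=V[:3,:3]@np.array(p)+V[:3,3]
    return c['cx']+c['fx']*q[0]/-q[2], c['cy']-c['fy']*q[1]/-q[2]
def crop(n,img,x0,y0,x1,y1,s,f):
    cv2.imwrite('pics/'+f,cv2.resize(img[y0:y1,x0:x1],None,fx=s,fy=s,interpolation=cv2.INTER_CUBIC))
E
python3 - <<'E'
from h import *
t=cv2.imread('pics/top0.png');s=cv2.imread('pics/scene0.png')
crop('top',t,155,135,355,235,4,'tc.png');crop('scene',s,155,140,315,260,5,'sc.png')
for n,i,box in(('top',t,(200,200,350,235)),('scene',s,(150,150,270,240))):
    hsv=cv2.cvtColor(i,cv2.COLOR_BGR2HSV)
    m=((hsv[...,0]>50)&(hsv[...,0]<95)&(hsv[...,1]>90)).astype(np.uint8)
    z=np.zeros_like(m);x0,y0,x1,y1=box;z[y0:y1,x0:x1]=m[y0:y1,x0:x1]
    k,l,st,ce=cv2.connectedComponentsWithStats(z)
    for a in range(1,k):
        if st[a,4]>15:print(n,'green',st[a],ce[a].round(1))
g=cv2.cvtColor(t,cv2.COLOR_BGR2GRAY);b=(g>110).astype(np.uint8);z=np.zeros_like(b);z[205:235,200:350]=b[205:235,200:350]
k,l,st,ce=cv2.connectedComponentsWithStats(z)
for a in range(1,k):
    if st[a,4]>15:
        print('lid',st[a],ce[a].round(1),[onz('top',*ce[a],h)[:2].round(1) for h in(90,112,134,157)])
hs=cv2.HoughCircles(cv2.resize(g[135:190,200:335],None,fx=4,fy=4,interpolation=cv2.INTER_CUBIC),cv2.HOUGH_GRADIENT,1,80,param1=80,param2=20,minRadius=36,maxRadius=56)
if hs is not None:
    for x,y,r in hs[0]:
        u,v=(x+.5)/4-.5+200,(y+.5)/4-.5+135;print('nest',u,v,r/4,onz('top',u,v,20).round(1))
from scipy.spatial.transform import Rotation as R
print(R.from_rotvec(ctrl.get_obs()['orientation']).as_matrix().round(3))
E
```

```text
top green [282 210   5  12  23] [283.2 215. ]
top green [315 210  10  14  78] [318.6 215.8]
lid [247 211  17  18 241] [254.8 219.3] [array([426.8, -11.6]), array([427.9, -10.8]), array([428.9, -10.1]), array([430. ,  -9.4])]
lid [285 210  15  15 178] [292.  217.1] [array([ 436.5, -130.9]), array([ 437.3, -128. ]), array([ 438.2, -125.1]), array([ 439.1, -122.1])]
lid [322 211  15  16 182] [329.3 218. ] [array([ 436. , -251.5]), array([ 436.8, -246.4]), array([ 437.7, -241.3]), array([ 438.6, -236. ])]
lid [209 214  14  15 171] [215.4 220.7] [array([420.1, 114.2]), array([421.2, 112.6]), array([422.4, 111. ]), array([423.6, 109.4])]
[[-0.     0.316  0.949]
 [-0.001  0.949 -0.316]
 [-1.    -0.001 -0.   ]]
```

View pics/tc.png

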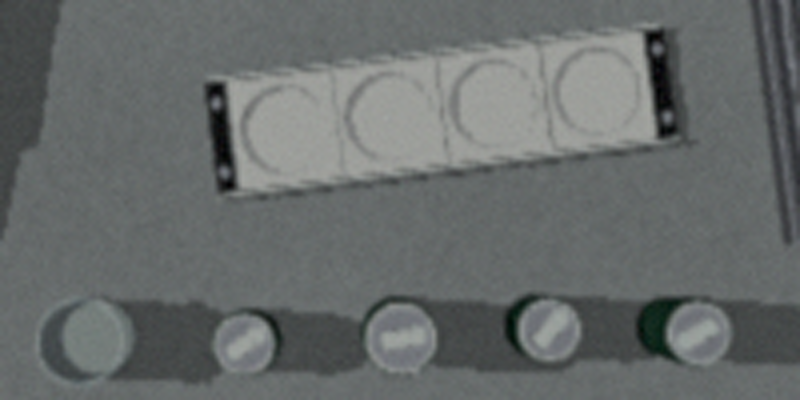

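View pics/sc.png

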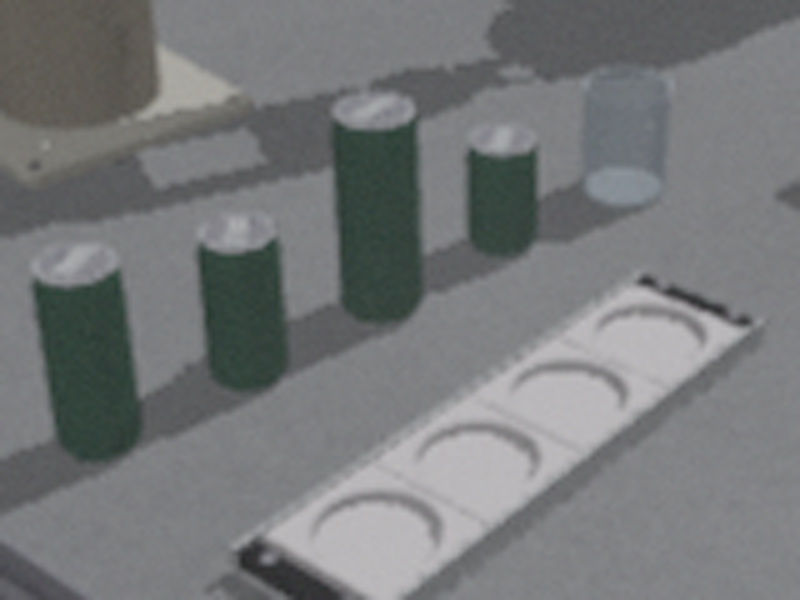

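```bash
cat > m1.py <<'E'
from h import *
t=cv2.imread('pics/top0.png');s=cv2.imread('pics/scene0.png')
P={'a':(245,343,503,140,90),'d':(400,337,374,110,157),'b':(549,330,238,231,112),'c':(699,332,77,263,134)}
for k,(x,y,X,Y,h) in P.items():
    u,v=(x+.5)/4-.5+155,(y+.5)/4-.5+135;U,W=(X+.5)/5-.5+155,(Y+.5)/5-.5+140
    o1,d1=ray('top',u,v);o2,d2=ray('scene',U,W)
    st=np.linalg.lstsq(np.stack([d1,-d2],1),o2-o1,rcond=None)[0]
    a,b=o1+d1*st[0],o2+d2*st[1]
    print(k,'tri',((a+b)/2).round(1),'gap',np.linalg.norm(a-b).round(1),'top@h',onz('top',u,v,h).round(1),'scene@h',onz('scene',U,W,h).round(1))
g=cv2.cvtColor(t,cv2.COLOR_BGR2GRAY)
print('top gray samples',g[150:185:6,215:300:8])
m=(cv2.medianBlur(g,5)>128).astype(np.uint8);z=np.zeros_like(m);z[135:195,195:335]=m[135:195,195:335]
c=max(cv2.findContours(z,cv2.RETR_EXTERNAL,cv2.CHAIN_APPROX_NONE)[0],key=cv2.contourArea)
r=cv2.minAreaRect(c);print(r)
w=[onz('top',*p,20)[:2] for p in cv2.boxPoints(r)];print(np.round(w,1))
rr=cv2.minAreaRect(np.array(w,np.float32));print('rack',rr)
for x,y in((286,129),(390,115),(494,103),(597,92)):
    print('nest',onz('top',(x+.5)/4-.5+155,(y+.5)/4-.5+135,20).round(1))
for X,Y in((652,340),(570,398),(479,463),(378,538)):
    print('nest s',onz('scene',(X+.5)/5-.5+155,(Y+.5)/5-.5+140,20).round(1))
print('beaker',onz('top',(85+.5)/4-.5+155,(340.)/4-.5+135,60).round(1))
E
python3 m1.py
```

```text
a tri [421.7 113.7  88.3] gap 2.0 top@h [421.1 112.9  90. ] scene@h [424.8 112.2  90. ]
d tri [431.4  -8.9 155.5] gap 0.0 top@h [431.4  -8.9 157. ] scene@h [433.8 -10.8 157. ]
b tri [ 437.6 -127.2  110.8] gap 1.8 top@h [ 437.2 -127.8  112. ] scene@h [ 440.1 -127.7  112. ]
c tri [ 439.4 -240.8  133.3] gap 2.2 top@h [ 438.8 -241.6  134. ] scene@h [ 441.4 -240.6  134. ]
top gray samples [[102 100 109 115 117 146 151 156 135 156 145]
 [154 140 154 156 144 157 153 158 158 154 151]
 [151 157 156 145 155 157 151 156 155 157 128]
 [127 154 156 140 155 157 159 135 155 154 155]
 [160 156 157 156 144 153 160 146 126 133  99]
 [157 150 126 128 101  96 105 105 102 100  99]]
((264.6407165527344, 162.04562377929688), (28.942188262939453, 104.90362548828125), 82.76307678222656)
[[ 641.9  141.1]
 [ 696.1 -215.5]
 [ 597.1 -229.1]
 [ 543.9  126.1]]
rack ((619.5596923828125, -44.695343017578125), (99.94174194335938, 360.739013671875), 8.644848823547363)
nest [599.9  87.7  20. ]
nest [613.9  -0.8  20. ]
nest [626.3 -89.8  20. ]
nest [ 637.9 -178.2   20. ]
nest s [609.2  81.5  20. ]
nest s [620.9  -6.2  20. ]
nest s [633.1 -94.2  20. ]
nest s [ 647.1 -183.2   20. ]
beaker [419.9 245.6  60. ]
```

Run:
```python
from h import *
s=cv2.imread('pics/scene0.png');t=cv2.imread('pics/top0.png')
c=np.array([619.6,-44.7]);e=np.array([-.15,.989]);f=np.array([.989,.15])
out=[]
for n,i,x0,y0,w,hh,k in(('scene',s,190,180,130,90,6),('top',t,195,130,140,65,5.5)):
    im=cv2.resize(i[y0:y0+hh,x0:x0+w],None,fx=k,fy=k,interpolation=cv2.INTER_CUBIC)
    def px(p): u,v=proj(n,p);return int((u+.5-x0)*k-.5),int((v+.5-y0)*k-.5)
    for q in(135,45,-45,-135):
        m=c+e*q
        for a in np.linspace(0,6.28,40): cv2.circle(im,px((m[0]+37*np.cos(a),m[1]+37*np.sin(a),20)),1,(0,0,255),-1)
    for a,b in((200,52),(200,-52),(-200,52),(-200,-52)): cv2.circle(im,px((*(c+e*a+f*b),22)),3,(255,0,0),-1)
    cv2.imwrite(f'pics/ov_{n}.png',im)
```

```text
(no output)
```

View pics/ov_scene.png

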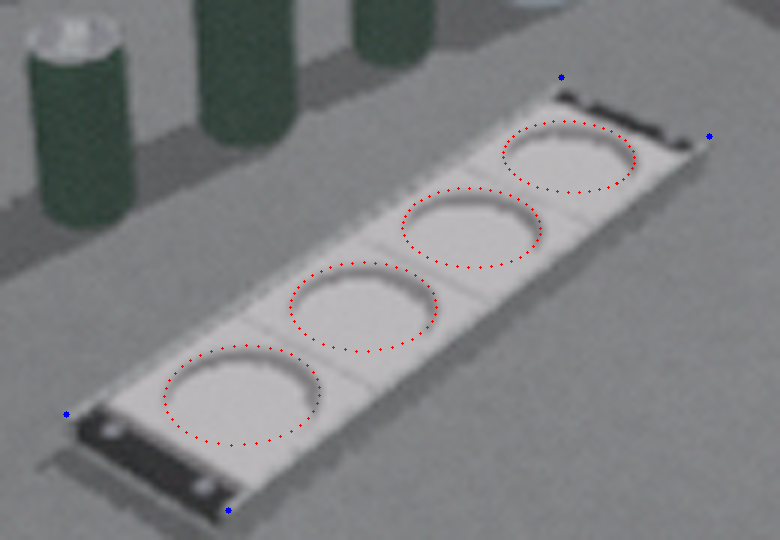

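View pics/ov_top.png

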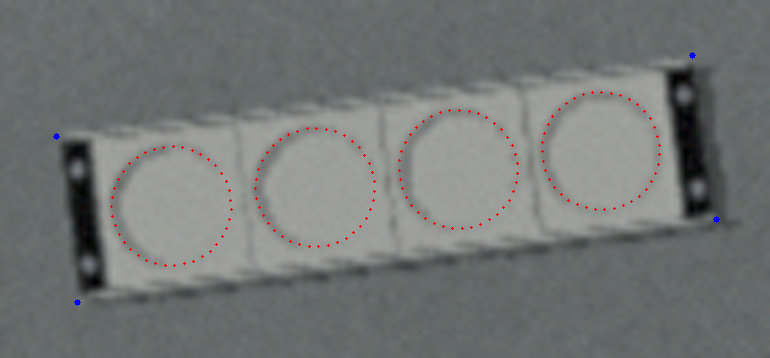

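The triangulated lid heights are 88, 155, 111 and 133 mm, so the cans run a, d, b, c from +y. The nest overlay fits both views. I start with can d.

>>> move_arm(
  rows=[
    [235,-602,0,-1.2,-1],
    [235,-602,0,-1.2,-1],
    [235,-602,0,-1.2,-1],
    [235,-602,0,-1.2,-1],
    [235,-602,0,-1.2,-1],
    [235,-602,0,-1.2,-1],
    [235,-602,0,-1.2,-1],
    [235,-602,0,-1.2,-1],
    [235,-602,0,-1.2,-1],
    [235,-602,0,-1.2,-1],
    [235,-602,0,-1.2,-1],
    [235,-602,0,-1.2,-1],
  ],
)

```text
t: 1.6
ee_pos: [432.6, -10.8, 221.8]
orientation: [1.175, 1.232, -1.177]
ft_force: [0.1, 0.6, -0.3]
width: 87.7
```

>>> move_arm(
  rows=[
    [0,1,-40,0,-1],
    [0,1,-80,0,-1],
    [0,1,-115,0,-1],
    [0,1,-133,0,-1],
    [0,1,-133,0,-1],
    [0,1,-133,0,1],
    [0,1,-133,0,1],
    [0,1,-133,0,1],
    [0,1,-133,0,1],
    [0,1,-133,0,1],
    [0,1,-133,0,1],
  ],
)

```text
t: 2.98
ee_pos: [432.9, -9.9, 89.3]
orientation: [1.175, 1.231, -1.176]
ft_force: [-0.9, -0.2, 7.3]
width: 57.6
```

>>> move_arm(
  rows=[
    [0,0,15,0,1],
    [0,0,45,0,1],
    [30,0,65,0,1],
    [65,-30,65,0.05,1],
    [105,-65,65,0.1,1],
    [145,-100,65,0.1,1],
    [180,-135,65,0.1,1],
    [200,-160,65,0.1,1],
    [207,-170,65,0.1,1],
    [207,-170,65,0.1,1],
    [207,-170,65,0.1,1],
  ],
)

```text
t: 4.35
ee_pos: [638.8, -178.8, 153.9]
orientation: [1.1, 1.277, -1.102]
ft_force: [0.5, 0.5, -3.2]
width: 57.4
```

Run:
```python
from h import *
for n,b in(('scene',(150,130,320,270)),('top',(190,120,360,240))):
    crop(n,get_image(n),*b,4,f'd1{n}.png')
print(ctrl.get_obs()['ee_pos'])
```

```text
[ 639.18678567 -178.80241864  154.26867719]
```

View pics/d1scene.png

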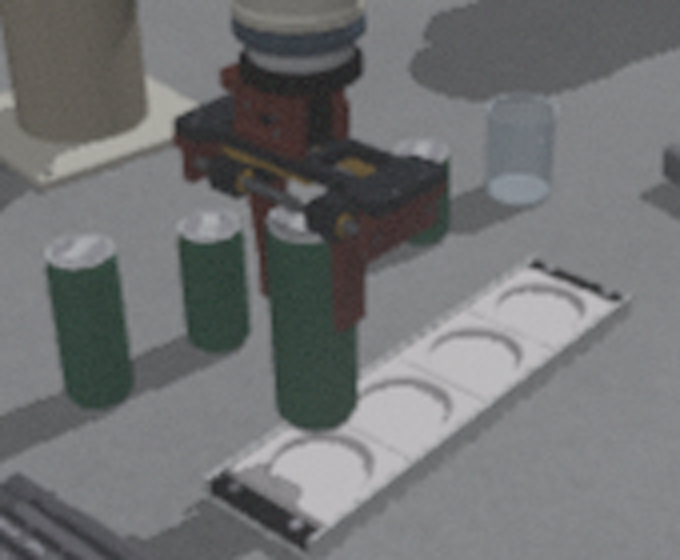

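Can d hangs upright over nest 4. I lower it.

>>> move_arm(
  rows=[
    [0,-1,-20,0,1],
    [0,-1,-38,0,1],
    [0,-1,-46,0,1],
    [0,-1,-50,0,1],
    [0,-1,-52,0,1],
    [0,-1,-53,0,1],
    [0,-1,-53,0,1],
  ],
)

```text
t: 5.32
ee_pos: [639.4, -179.9, 101.6]
orientation: [1.1, 1.276, -1.102]
ft_force: [0.1, 0.7, -3.3]
width: 56.9
```

>>> move_arm(
  rows=[
    [0,0,-1,0,1],
    [0,0,-2,0,1],
    [0,0,-2,0,1],
  ],
)

```text
t: 5.7
ee_pos: [639.6, -180.0, 101.3]
orientation: [1.1, 1.275, -1.101]
ft_force: [-3.0, 1.4, 7.9]
width: 57.4
```

Contact (+8 N). I release and rise.

>>> move_arm(
  rows=[
    [0,0,0,0,0.3],
    [0,0,0,0,-1],
    [0,0,0,0,-1],
    [0,0,0,0,-1],
    [0,0,0,0,-1],
    [0,0,30,0,-1],
    [0,0,80,0,-1],
    [0,0,120,0,-1],
    [0,0,120,0,-1],
  ],
)

```text
t: 6.82
ee_pos: [641.8, -180.6, 225.3]
orientation: [1.102, 1.268, -1.098]
ft_force: [0.5, -0.5, -0.2]
width: 87.6
```

Run:
```python
from h import *
for n,b in(('scene',(150,130,320,270)),('top',(190,120,360,240))):
    crop(n,get_image(n),*b,4,f'd2{n}.png')
print(ctrl.get_obs()['ee_pos'])
```

```text
[ 639.43771251 -179.97777006  221.20262479]
```

View pics/d2scene.png

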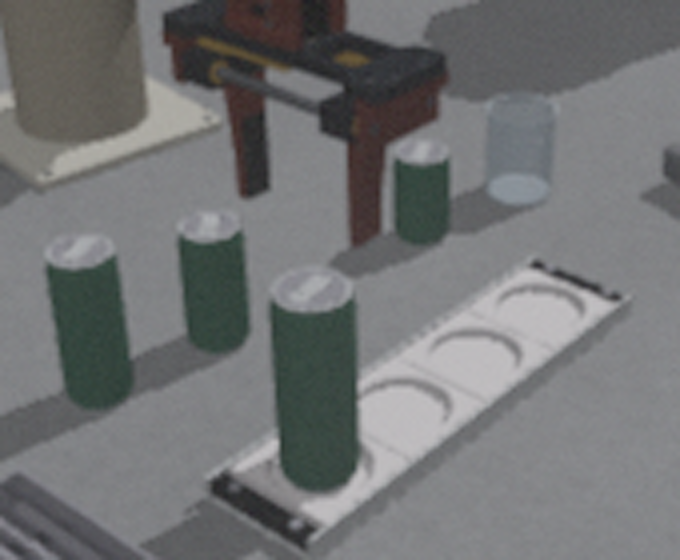

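Can d stands upright in nest 4. Next is can c.

>>> move_arm(
  rows=[
    [-60,-18,0,0,-1],
    [-120,-36,0,0,-1],
    [-175,-54,0,-0.1,-1],
    [-199,-61,0,-0.1,-1],
    [-199,-61,0,-0.1,-1],
    [-199,-61,-40,-0.1,-1],
    [-199,-61,-90,-0.1,-1],
    [-199,-61,-135,-0.1,-1],
    [-199,-61,-155,-0.1,-1],
    [-199,-61,-155,-0.1,-1],
  ],
)

```text
t: 8.18
ee_pos: [440.9, -240.1, 64.2]
orientation: [1.173, 1.235, -1.175]
ft_force: [-0.2, 0.8, 0.8]
width: 88.1
```

>>> move_arm(
  rows=[
    [0,0,0,0,1],
    [0,0,0,0,1],
    [0,0,0,0,1],
    [0,0,0,0,1],
    [0,0,0,0,1],
    [0,0,0,0,1],
    [0,0,0,0,1],
  ],
)

```text
t: 9.05
ee_pos: [441.1, -240.3, 64.8]
orientation: [1.174, 1.234, -1.175]
ft_force: [-1.3, 0.5, 6.7]
width: 53.2
```

>>> move_arm(
  rows=[
    [0,0,20,0,1],
    [0,0,65,0,1],
    [0,0,115,0,1],
    [20,15,130,0,1],
    [60,48,130,0.05,1],
    [105,85,130,0.1,1],
    [145,118,130,0.1,1],
    [175,141,130,0.1,1],
    [186,150,130,0.1,1],
    [186,150,130,0.1,1],
    [186,150,130,0.1,1],
  ],
)

```text
t: 10.42
ee_pos: [625.8, -91.1, 194.4]
orientation: [1.099, 1.279, -1.102]
ft_force: [-0.5, -0.4, -2.2]
width: 53.0
```

>>> move_arm(
  rows=[
    [0,0,-40,0,1],
    [0,0,-80,0,1],
    [0,0,-105,0,1],
    [0,0,-113,0,1],
    [0,0,-116,0,1],
    [0,0,-117,0,1],
    [0,0,-117,0,1],
  ],
)

```text
t: 11.3
ee_pos: [626.4, -91.3, 78.4]
orientation: [1.1, 1.278, -1.101]
ft_force: [-0.1, 0.5, -2.2]
width: 52.9
```

>>> move_arm(
  rows=[
    [0,0,-1,0,1],
    [0,0,-2,0,1],
    [0,0,-2,0,1],
  ],
)

```text
t: 11.68
ee_pos: [626.7, -91.3, 76.8]
orientation: [1.1, 1.277, -1.101]
ft_force: [-1.4, -0.1, 0.5]
width: 53.0
```

>>> move_arm(
  rows=[
    [0,0,0,0,0.3],
    [0,0,0,0,-1],
    [0,0,0,0,-1],
    [0,0,0,0,-1],
    [0,0,0,0,-1],
    [0,0,30,0,-1],
    [0,0,80,0,-1],
    [0,0,130,0,-1],
    [0,0,145,0,-1],
    [0,0,145,0,-1],
  ],
)

```text
t: 12.92
ee_pos: [627.0, -91.3, 222.4]
orientation: [1.1, 1.276, -1.1]
ft_force: [0.5, 0.5, 0.1]
width: 87.8
```

Run:
```python
from h import *
for n,b in(('scene',(150,130,320,270)),('top',(190,120,360,240))):
    crop(n,get_image(n),*b,4,f'c2{n}.png')
print(ctrl.get_obs()['ee_pos'])
```

```text
[625.63754007 -91.11971396 220.01952953]
```

View pics/c2scene.png

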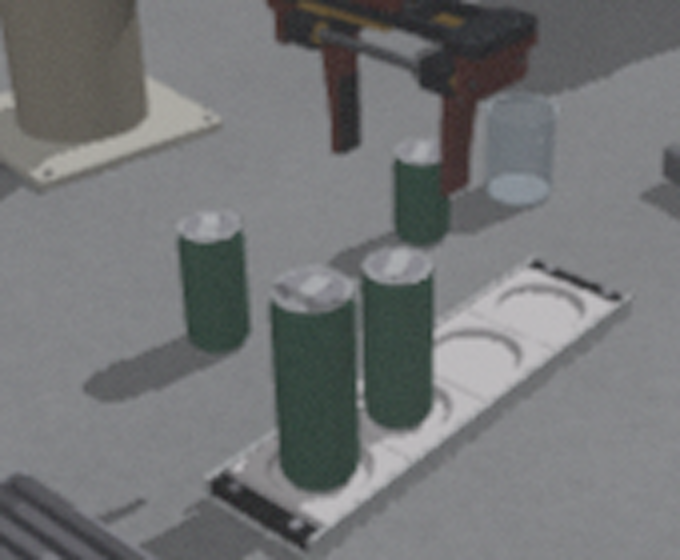

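Can c stands in nest 3. Next is can b.

>>> move_arm(
  rows=[
    [-60,-12,0,0,-1],
    [-120,-24,0,0,-1],
    [-170,-34,0,-0.1,-1],
    [-187,-37,0,-0.1,-1],
    [-187,-37,0,-0.1,-1],
    [-187,-37,-50,-0.1,-1],
    [-187,-37,-100,-0.1,-1],
    [-187,-37,-150,-0.1,-1],
    [-187,-37,-171,-0.1,-1],
    [-187,-37,-171,-0.1,-1],
  ],
)

```text
t: 14.28
ee_pos: [439.0, -127.6, 46.9]
orientation: [1.172, 1.239, -1.178]
ft_force: [-0.1, 0.2, -0.2]
width: 88.0
```

>>> move_arm(
  rows=[
    [0,0,0,0,1],
    [0,0,0,0,1],
    [0,0,0,0,1],
    [0,0,0,0,1],
    [0,0,0,0,1],
    [0,0,0,0,1],
    [0,0,0,0,1],
  ],
)

```text
t: 15.15
ee_pos: [439.3, -127.8, 47.5]
orientation: [1.172, 1.238, -1.177]
ft_force: [-1.8, 0.8, 7.3]
width: 53.0
```

>>> move_arm(
  rows=[
    [0,0,20,0,1],
    [0,0,65,0,1],
    [0,0,115,0,1],
    [10,15,150,0,1],
    [40,50,150,0.05,1],
    [80,80,150,0.1,1],
    [120,105,150,0.1,1],
    [155,122,150,0.1,1],
    [174,126,150,0.1,1],
    [174,126,150,0.1,1],
    [174,126,150,0.1,1],
  ],
)

```text
t: 16.52
ee_pos: [612.0, -2.0, 196.9]
orientation: [1.097, 1.284, -1.104]
ft_force: [-0.2, -0.3, -1.8]
width: 53.0
```

>>> move_arm(
  rows=[
    [0,0,-40,0,1],
    [0,0,-85,0,1],
    [0,0,-120,0,1],
    [0,0,-133,0,1],
    [0,0,-136,0,1],
    [0,0,-137,0,1],
    [0,0,-137,0,1],
  ],
)

```text
t: 17.4
ee_pos: [612.8, -2.1, 61.2]
orientation: [1.098, 1.282, -1.103]
ft_force: [0.1, 0.3, -1.8]
width: 52.6
```

>>> move_arm(
  rows=[
    [0,0,-1,0,1],
    [0,0,-2,0,1],
    [0,0,-2,0,1],
  ],
)

```text
t: 17.77
ee_pos: [613.2, -2.1, 59.6]
orientation: [1.098, 1.281, -1.102]
ft_force: [0.6, 0.1, -0.1]
width: 52.6
```

>>> move_arm(
  rows=[
    [0,0,0,0,0.3],
    [0,0,0,0,-1],
    [0,0,0,0,-1],
    [0,0,0,0,-1],
    [0,0,0,0,-1],
    [0,0,30,0,-1],
    [0,0,80,0,-1],
    [0,0,130,0,-1],
    [0,0,160,0,-1],
    [0,0,160,0,-1],
  ],
)

```text
t: 19.02
ee_pos: [614.8, -2.1, 222.3]
orientation: [1.1, 1.277, -1.099]
ft_force: [-0.1, 0.7, -0.7]
width: 88.1
```

Run:
```python
from h import *
for n,b in(('scene',(150,130,320,270)),('top',(150,120,360,240))):
    i=get_image(n);cv2.imwrite(f'pics/b2{n}_full.png',i)
    crop(n,i,*b,4 if n=='scene' else 3.8,f'b2{n}.png')
print(ctrl.get_obs()['ee_pos'])
```

```text
[612.63492267  -2.06569302 218.8605979 ]
```

View pics/b2scene.png

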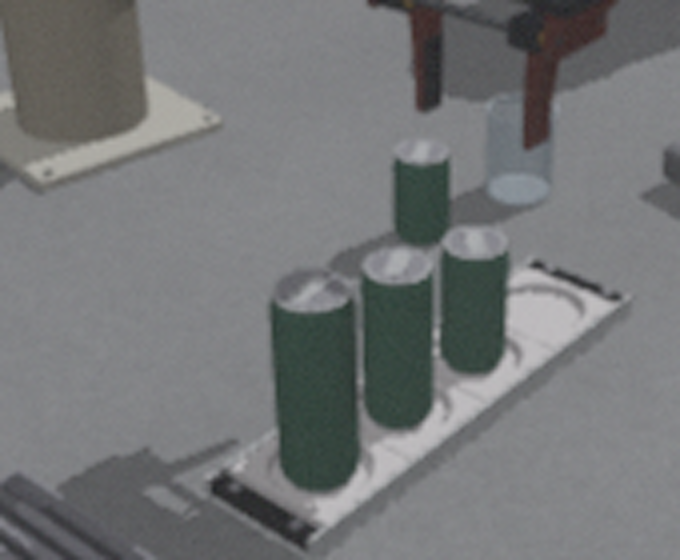

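Can b stands in nest 2. Next is can a.

>>> move_arm(
  rows=[
    [-50,30,0,0,-1],
    [-100,60,0,0,-1],
    [-150,91,0,-0.1,-1],
    [-190,115,0,-0.1,-1],
    [-190,115,0,-0.1,-1],
    [-190,115,-50,-0.1,-1],
    [-190,115,-100,-0.1,-1],
    [-190,115,-150,-0.1,-1],
    [-190,115,-180,-0.1,-1],
    [-190,115,-185,-0.1,-1],
    [-190,115,-185,-0.1,-1],
  ],
)

```text
t: 20.5
ee_pos: [423.0, 112.7, 33.6]
orientation: [1.172, 1.238, -1.178]
ft_force: [-1.7, 0.1, 0.4]
width: 87.9
```

>>> move_arm(
  rows=[
    [0,0,0,0,1],
    [0,0,0,0,1],
    [0,0,0,0,1],
    [0,0,0,0,1],
    [0,0,0,0,1],
    [0,0,0,0,1],
    [0,0,0,0,1],
  ],
)

```text
t: 21.38
ee_pos: [422.9, 112.7, 34.0]
orientation: [1.172, 1.238, -1.178]
ft_force: [-0.9, -1.4, 7.0]
width: 52.0
```

>>> move_arm(
  rows=[
    [0,0,20,0,1],
    [0,0,65,0,1],
    [20,0,100,0,1],
    [60,0,100,0,1],
    [100,-8,100,0.05,1],
    [140,-17,100,0.1,1],
    [170,-24,100,0.1,1],
    [177,-26,100,0.1,1],
    [177,-26,100,0.1,1],
    [177,-26,100,0.1,1],
  ],
)

```text
t: 22.62
ee_pos: [598.4, 86.9, 133.7]
orientation: [1.096, 1.283, -1.105]
ft_force: [-0.5, 0.2, -0.5]
width: 52.3
```

>>> move_arm(
  rows=[
    [0,0,-30,0,1],
    [0,0,-65,0,1],
    [0,0,-80,0,1],
    [0,0,-85,0,1],
    [0,0,-86,0,1],
    [0,0,-87,0,1],
    [0,0,-87,0,1],
  ],
)

```text
t: 23.5
ee_pos: [598.9, 87.0, 47.4]
orientation: [1.097, 1.282, -1.104]
ft_force: [-0.8, -0.3, -1.3]
width: 52.1
```

>>> move_arm(
  rows=[
    [0,0,-1,0,1],
    [0,0,-2,0,1],
    [0,0,-2,0,1],
  ],
)

```text
t: 23.88
ee_pos: [599.2, 87.0, 46.0]
orientation: [1.097, 1.282, -1.103]
ft_force: [-2.2, 0.0, 4.4]
width: 52.6
```

Contact. I release, rise and retreat clear of the cans.

>>> move_arm(
  rows=[
    [0,0,0,0,0.3],
    [0,0,0,0,-1],
    [0,0,0,0,-1],
    [0,0,0,0,-1],
    [0,0,0,0,-1],
    [0,0,30,0,-1],
    [0,0,80,0,-1],
    [0,0,130,0,-1],
    [0,0,180,0,-1],
    [0,0,220,0,-1],
    [0,0,220,0,-1],
  ],
)

```text
t: 25.25
ee_pos: [601.1, 87.2, 269.8]
orientation: [1.101, 1.277, -1.098]
ft_force: [0.3, 0.3, 0.6]
width: 87.9
```

>>> move_arm(
  rows=[
    [-60,50,0,0,-1],
    [-110,100,0,0,-1],
    [-160,160,0,0,-1],
    [-200,220,0,0,-1],
    [-200,270,0,0,-1],
    [-200,270,0,0,-1],
    [-200,270,0,0,-1],
  ],
)

```text
t: 26.12
ee_pos: [399.9, 358.4, 268.5]
orientation: [1.097, 1.279, -1.097]
ft_force: [-0.3, -0.4, 0.6]
width: 87.9
```

Run:
```python
from h import *
for n,b in(('scene',(150,110,350,250)),('top',(150,120,350,240))):
    i=get_image(n);cv2.imwrite(f'pics/f_{n}_full.png',i)
    crop(n,i,*b,4,f'f_{n}.png')
print(ctrl.get_obs()['ee_pos'])
```

```text
[400.71292954 356.41249284 268.79878278]
```

View pics/f_scene.png

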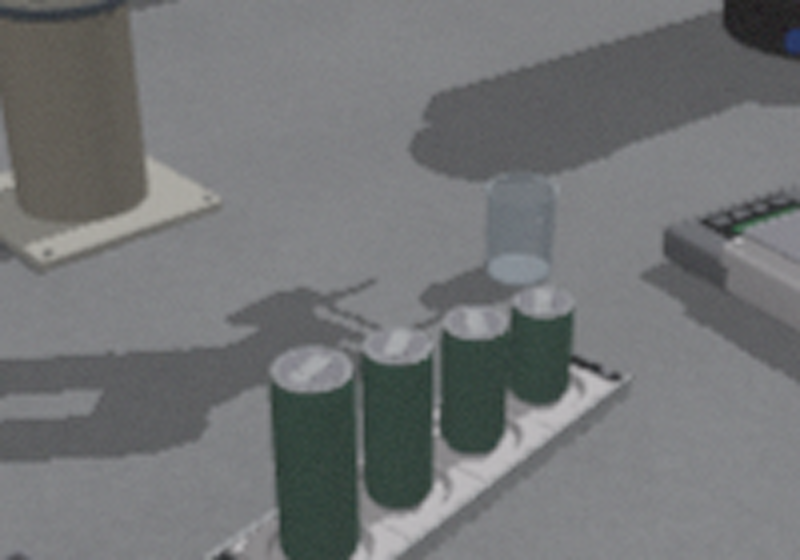

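View pics/f_top.png

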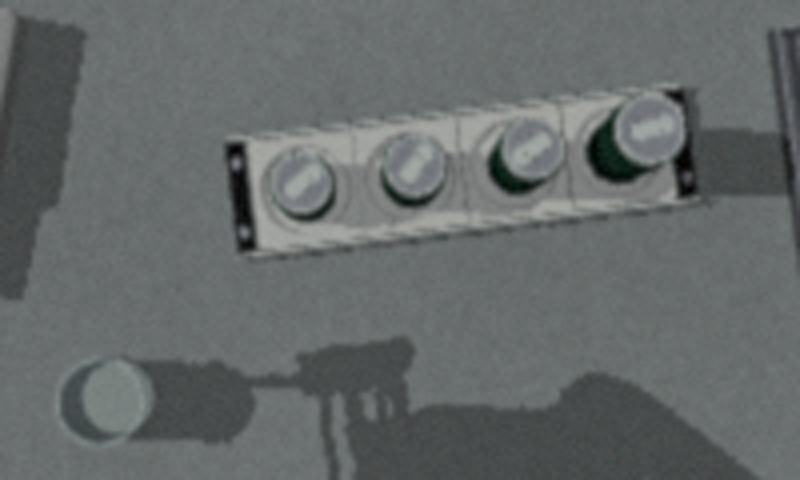

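All four cans stand in their nests. I check the lid centres (303,185), (414,168), (531,149) and (649,130) in the enlarged top view, and their counterparts in the scene view.

Run:
```python
from h import *
N={'a':(600,87),'b':(613.5,-2),'c':(626.5,-90.5),'d':(639.5,-180)}
for k,x,y,X,Y,h in(('a',303,185,543,301,102),('b',414,168,475,322,124),('c',531,149,398,344,146),('d',649,130,313,369,169)):
    u,v=(x+.5)/4-.5+150,(y+.5)/4-.5+120;U,W=(X+.5)/4-.5+150,(Y+.5)/4-.5+110
    o1,d1=ray('top',u,v);o2,d2=ray('scene',U,W)
    st=np.linalg.lstsq(np.stack([d1,-d2],1),o2-o1,rcond=None)[0]
    p=onz('top',u,v,h);print(k,'tri',((o1+d1*st[0]+o2+d2*st[1])/2).round(1),'top',p.round(1),'off nest',(p[:2]-N[k]).round(1))
print(ctrl.get_obs()['qvel'].round(3))
```

```text
a tri [597.1  87.7 100.3] top [595.6  86.3 102. ] off nest [-4.4 -0.7]
b tri [609.9  -1.  121. ] top [609.   -1.6 124. ] off nest [-4.5  0.4]
c tri [624.  -90.9 144.4] top [623.5 -91.2 146. ] off nest [-3.  -0.7]
d tri [ 638.1 -178.1  166.9] top [ 637.3 -178.4  169. ] off nest [-2.2  1.6]
[-0.025 -0.008  0.003  0.003  0.002  0.001]
```

```bash
python3 -c "
from workcell import ctrl
print(ctrl.close_job())"
```

```text
the job is handed in; nothing more can be done
None
```

The four cans are in the rack in order of height, with the 90 mm can in nest 1 next to the balance (+y), then 112 and 134, and the 157 mm can in nest 4. I handed the job in at about 26 s of the 112 s allowed; no verdict is reported.

- **Position:** in the last pictures the lid centres lie 2–5 mm from the measured nest centres, against the 14 mm allowed. The offset is nearly all towards the robot (-x).
- **Height:** triangulated lid heights are 1.6–3 mm below the values for cans fully down. The cans on the bench read about 1–2 mm low in the same way, so I take this as camera bias.
- **Upright and clear:** all four look upright, and the gripper is open and well away from them. The beaker looks where it was in both views; I did not measure it again. The arm never went near the balance.
- **Disagreement:** early on, hand-picked nest centres in the scene view were 7–10 mm off the top view. An overlay on both pictures showed the picks were wrong, so I used the top-view nest positions.

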